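# Load the tube photometer, shut its light hood and hold the read key down

## Task

Take the sample tube, the one standing by itself at one end of the rack, and put it into the photometer's well, pushed down until it stands on the bottom. Then close the black light hood completely over it, and press the read key with the fingers and keep it held down by at least 4 mm of its 6 mm travel, without leaning on it with more than 20 N. The lamp burns only while the key is held, so finish while still holding it down; leave the other two tubes and the sample pot where they are.

Things in the scene. Friction and masses are not known exactly. Their poses are not given: they have to be found in the camera images.
- photometer: Bench tube photometer, light plastic housing 150 x 150 mm, fixed to the bench; origin under its centre on the bench. Its x axis points to its rear, y to its left. Left half: top (deck) 70 mm above the bench, with a black 72 x 68 mm cell block holding the well and the hood. Right half: 62 mm high, with a dark flat display toward the rear and the round read key toward the front.
- well_mouth (a point): Centre of the round vertical well's mouth, level with the 70 mm high deck, inside a flat metal collar 26 mm wide and 1 mm high. The well is 15.5 mm wide with a 2.5 mm lead-in chamfer and 52 mm deep; a seated tube stands 36 mm proud of the deck.
- well_floor (a point): Centre of the flat bottom of the well, 52 mm below its mouth.
- sample_tube_centre (a point): Centre of the sample tube, half-way up. The tube is 88 mm long, glass 13 mm in diameter, with a 16 mm wide cap on its top 21 mm; it stands upright on the rack's base 6 mm above the bench, 44 mm below this point. z runs along the tube toward the cap.
- sample_rack: Grey plastic rack for tubes, 54 x 100 mm and 50 mm high, fixed to the bench, 2 rows of 4 holes (14.5 mm) on a 22 mm pitch; origin under its centre, y along the rows. The sample tube stands alone in the end hole at (-11, -33) mm, the two other tubes side by side at the other end, at (-11, +33) and (+11, +33) mm.
- hood (a joint): Angle of the black light hood: 0 closed flat on the deck, about 1.55 to 1.75 as found (standing open, leaning back), stop at 1.8 rad. A stiff hinge: it stays where it is left; about 1 N at its edge moves it. It cannot close over a tube that stands more than about 4 mm too high.
- hood_hinge (a point): Centre of the hood's hinge pin, 2 mm above the deck and 30 mm behind the well; the pin lies along the photometer's y axis.
- hood_top (a point): Centre of the hood's outer top face. The hood is a hollow box open below, 44 mm wide; shut, it reaches from the hinge 59 mm forward (66 mm with the lip at the top of its front) and its top is 41 mm above the hinge pin. Standing open, this face looks away from the front of the photometer. z is the outward normal of the face, y runs along the hinge pin.
- key (a joint): How far the read key is pressed: 0 up, 0.006 fully down (m). Spring return: about 2 N to start moving, 5.4 N at 4 mm, 7.2 N at the stop at 6 mm.
- key_top (a point): Centre of the top of the round black read key, 23 mm in diameter, 75 mm above the bench when up; it moves straight down.
- other_tube_1: Another capped tube like the sample tube, in the rack; origin at the centre of its foot. Stays where it is.
- other_tube_2: Another capped tube like the sample tube, in the rack; origin at the centre of its foot. Stays where it is.
- sample_pot: White sample pot with a lid, 44 mm wide and 58 mm high, standing on the bench; origin under its centre. Stays where it is.

How it is judged:
By the outcome, as a careful person would: the job done as asked, in the order asked, and still so for the second after the job is handed in, while the arm keeps its last pose, push and grip.
It also fails if it takes over 64 s, if anything falls off the work surface, if the arm or the gripper's body presses on something with over 40 N, if the wrist force passes 120 N, or if a joint passes its speed limit or range.

## Robot

A 6-joint arm with a two-finger parallel gripper is mounted at the origin on a cart in front of the work surface, level with it; the furniture and walls round the work are solid. World frame = base frame: x ahead of the robot, y to its left, z up, the work surface at z = 0. Lengths are in m, angles in rad, forces in N, time in s.
With the tool pointing down it reaches from about 0.3 to 0.775 m from the base axis. Payload 14.6 kg.
Tool frame: the origin (TCP) lies at the very end of the fingers, on their centre line; the grasp point (between the pads) lies 19 mm behind it; z points along the fingers, x is the direction in which the jaws open and shut, and the axes are right-handed (so a half turn about z gives the same grasp; the last joint's range is limited). The gripper opens to 94 mm and grips with 3 to 60 N. Pads are 16 mm wide; open, the fingers measure 119 mm over their backs; the gripper's body (75 mm by 177 mm) begins 78 mm behind the grasp point.
Start: joints at [1.282, 0.3, 1.521, -0, 1.321, -0.067], TCP at [0.121, 0.537, 0.205] pointing down, gripper open.
Joint ranges: [-3.03, 3.03], [-0.79, 2.21], [0.23, 2.52], [-1.04, 4.18], [0, 3.07], [-2.55, 2.55]. Speed limits (rad/s): [2.22, 2.22, 2.57, 3.14, 3.14, 3.14].

## Interface

Orientations are given as [roll, pitch, yaw] about the fixed x, y, z axes, in that order (R = Rz(yaw) Ry(pitch) Rx(roll)).
In Python, from station import ctrl gives the robot as it stands.
- The arm moves only by the shell command python3 -m inch 'ROWS' [FORCE]. ROWS is JSON, one flat list of numbers, 7 for each row, row after row: the shift along the tool's x, y, z in cm, then the turn, a rotation vector about the tool's x, y, z in rad, then the opening, from 0 (shut) to 1 (fully open). In form: [tx, ty, tz, wx, wy, wz, claw, tx, ty, tz, wx, wy, wz, claw, ...]. A call has 1 to 20 rows; each row shifts and turns the commanded pose from where the row before left it, along the tool's axes as they then stand; what a row does not reach is not made up. A row lasts 1/8 s, in which the tool goes at most 62.5 mm and 10.7 degrees, less where a joint would pass 70% of its speed; a pose out of reach is approached as far as the arm can. A call is refused whole if a number of a shift passes 6.25 or a number of a turn 0.188, either way. A call with a gripper value outside its range is refused whole. The fingers move at their own pace and stop on an object; FORCE is the grip in N (left out, the last holds). Time passes only in rows, so rows that do not move let the fingers close. It gives the time, the measured TCP pose, the force and the opening at its end, in the units of the state.
- ctrl.get_obs(): the state, without advancing time (a new reading comes with each control period).
- ctrl.camera(name): name is "scene" or "top"; returns (picture, depth): 400x640x3 uint8, red, green, blue; 400x640 float32, m along the optical axis (not along the pixel's ray), 0 where there is no reading.
- ctrl.camera_params(name): a dict with "vertical_fov" (degrees; the focal length in pixels is half the picture's height over the tangent of half this angle, whatever the lens; pixels are square), "cx", "cy" (the principal point, pixels), "distortion" ([k1, k2, p1, p2, k3] as OpenCV has them; the pictures are not rectified), "camera_from_world" (4x4, takes a point from world to camera coordinates). Camera axes: x right, y down, z forward; pixel columns grow to the right and rows downward; lengths in m; the calibration is good to about 2 mm. A picture is of the moment at which its call begins. camera_params takes no time and is no camera call.
- ctrl.hand_in(): hands the job in, once; it reports no verdict.
Trained networks look in the newest picture that a camera, given by its name, has taken for a name from the list of things; names that differ only in an ending like _2 or _b are one class to them, and where a whole thing is asked for, a point or a joint stands for the part that bears it (a point fixed in the world has none). Each returns a list of dicts, best first, with "score" (0 to 1); they miss things now and then, are a little off and sometimes report something else, mostly with a low value. They report only what shows in the picture. A call takes as long as a camera call.
- ctrl.spot_in(camera, label): "bbox" ([centre column, centre row, width, height] in pixels, round what is visible of it).
- ctrl.place_of(camera, label): "centre" ([column, row] in pixels: a listed point, or the origin of a listed thing).
The state is a dict: "time_s": time; "qpos": joint angles; "joint_vel": joint speeds; "tau": joint torques, N m; "ee_pos": TCP position; "eef_rot": TCP orientation; "force": force on the tool from outside, world axes, zero at the start; "moment": the same for the moment, N m; "grip_width": finger opening in m.
Only numpy, scipy, OpenCV 4.12 (cv2) and the standard library are available. Lean on these libraries where they do the work, as an engineer would, in place of code of your own. Each camera call takes 0.05 s, during which the arm holds its last target. There are 200 camera calls.

## Working session

There is one attempt and no reset: what is moved stays moved. The work goes in short steps, Python scripts to look and compute and a shell command to move; the robot and the scene stay as the last step left them, time stands still between calls to the robot, and variables do not carry over. Pictures are saved under pics/ and viewed, about 8 in all and at most 12, crops included, and the job is handed in when it is done.

```bash
mkdir -p pics; ls; cat > h.py <<'E'
import numpy as np, cv2
from station import ctrl
def cam(n):
    p=ctrl.camera_params(n); f=200/np.tan(np.radians(p["vertical_fov"])/2)
    K=np.array([[f,0,p["cx"]],[0,f,p["cy"]],[0,0,1]]); return K,np.array(p["distortion"],float),np.array(p["camera_from_world"])
def ray(n,uv):
    K,d,T=cam(n); x=cv2.undistortPointsIter(np.array([[uv]],float),K,d,None,None,(3,100,1e-10))[0,0]
    R,t=T[:3,:3],T[:3,3]; return -R.T@t, R.T@np.array([x[0],x[1],1])
def atz(n,uv,z):
    o,d=ray(n,uv); return o+d*(z-o[2])/d[2]
def atd(n,uv,dep):
    o,d=ray(n,uv); return o+d*dep
def proj(n,P):
    K,d,T=cam(n); return cv2.projectPoints(np.array(P,float).reshape(-1,3),cv2.Rodrigues(T[:3,:3])[0],T[:3,3],K,d)[0][:,0]
def tri(uv1,uv2):
    a,d=ray("scene",uv1);b,e=ray("top",uv2)
    s=np.linalg.lstsq(np.c_[d,-e],b-a,rcond=None)[0]; p,q=a+s[0]*d,b+s[1]*e; return (p+q)/2,np.linalg.norm(p-q)
E
python3 - <<'E'
from h import *
np.set_printoptions(precision=4,suppress=True)
pts=dict(photometer=0,well_mouth=.07,sample_tube_centre=.05,sample_rack=0,hood_hinge=.072,hood_top=None,key_top=.075,other_tube_1=.006,sample_pot=0)
r={}
for n in("scene","top"):
    im,dp=ctrl.camera(n); cv2.imwrite(f"pics/{n}0.png",im[:,:,::-1]); np.save(f"{n}0.npy",dp)
    K,d,T=cam(n);print(n,-T[:3,:3].T@T[:3,3],K[0,0],d)
    for k,z in pts.items():
        for q in ctrl.place_of(n,k)[:3]:
            c=q["centre"];print(n,k,round(q["score"],2),np.round(c,1),atz(n,c,z) if z is not None else "")
            r.setdefault((n,k),c)
for k in pts:
    if("scene",k)in r and("top",k)in r: print(k,*tri(r["scene",k],r["top",k]))
print(ctrl.get_obs())
E
```

```text
pics
scene [-0.0182 -0.3749  0.7593] 416.1436424801495 [-0.101  0.     0.     0.     0.   ]
scene photometer 0.58 [251.8 191.4] [0.4739 0.2413 0.    ]
scene photometer 0.27 [345.8 253.1] [ 0.4568 -0.0683  0.    ]
scene well_mouth 0.62 [246.3 159.4] [0.5045 0.2774 0.07  ]
scene well_mouth 0.6 [242.2 167. ] [0.4772 0.2651 0.07  ]
scene sample_tube_centre 0.58 [253.7 141.5] [0.5866 0.3335 0.05  ]
scene sample_tube_centre 0.57 [423.  289.9] [ 0.4418 -0.2622  0.05  ]
scene sample_rack 0.57 [415.1 288.3] [ 0.4678 -0.2388  0.    ]
scene hood_hinge 0.9 [246.2 157.3] [0.5088 0.2816 0.072 ]
scene hood_top 0.83 [256.5 140.9] 
scene key_top 0.55 [253.7 184.7] [0.4444 0.1926 0.075 ]
scene other_tube_1 0.6 [406.  275.2] [ 0.4813 -0.2083  0.006 ]
scene other_tube_1 0.57 [397.6 279.1] [ 0.4621 -0.1987  0.006 ]
scene sample_pot 0.68 [349.2 252.3] [ 0.4632 -0.0732  0.    ]
top [0.3352 0.046  1.1197] 409.2910735223717 [-0.0734  0.      0.      0.      0.    ]
top photometer 0.87 [246.7 193.2] [0.4711 0.2405 0.    ]
top well_mouth 0.61 [229.5 189.1] [0.4719 0.2735 0.07  ]
top sample_tube_centre 0.46 [43
[... 721 characters left out ...]
53] 0.003224990516640191
hood_top [0.5511 0.2872 0.095 ] 0.008476490680440287
key_top [0.4369 0.1858 0.0844] 0.003186494681590972
other_tube_1 [ 0.4848 -0.2061 -0.0005] 0.0021763312882949544
sample_pot [ 0.4493 -0.0779  0.0177] 0.006950012953283899
{'time_s': 1.0, 'qpos': array([ 1.2824,  0.2999,  1.521 ,  0.    ,  1.3207, -0.0666]), 'joint_vel': array([ 0.0005, -0.0002,  0.0009, -0.0028,  0.0008,  0.0011]), 'tau': array([ -0.0013, -53.1653, -35.2917,   0.0708,   0.0213,  -0.0001]), 'ee_pos': array([0.121 , 0.5365, 0.2054]), 'eef_rot': array([-3.1416,  0.    ,  1.349 ]), 'force': array([-0.1322, -0.7192,  1.4021]), 'moment': array([0.0111, 0.0137, 0.0322]), 'grip_width': 0.09432992118667555}
```

```bash
python3 - <<'E'
import cv2,numpy as np
a=cv2.imread("pics/top0.png");s=cv2.imread("pics/scene0.png")
x=cv2.resize(a[140:250,190:300],(400,400),interpolation=cv2.INTER_CUBIC);y=cv2.resize(a[150:250,370:470],(400,400),interpolation=cv2.INTER_CUBIC)
z=cv2.resize(s[100:400,150:550],(400,300)) 
z1=cv2.resize(s[100:240,190:330],(400,300));
cv2.imwrite("pics/c0.png",np.vstack([np.hstack([x,y])[:, :],np.hstack([z,z1])])[:700]); 
c=cv2.imread("pics/c0.png"); cv2.imwrite("pics/c0.png",cv2.resize(c,(680,595)))
E
```

```text
(no output)
```

View pics/c0.png

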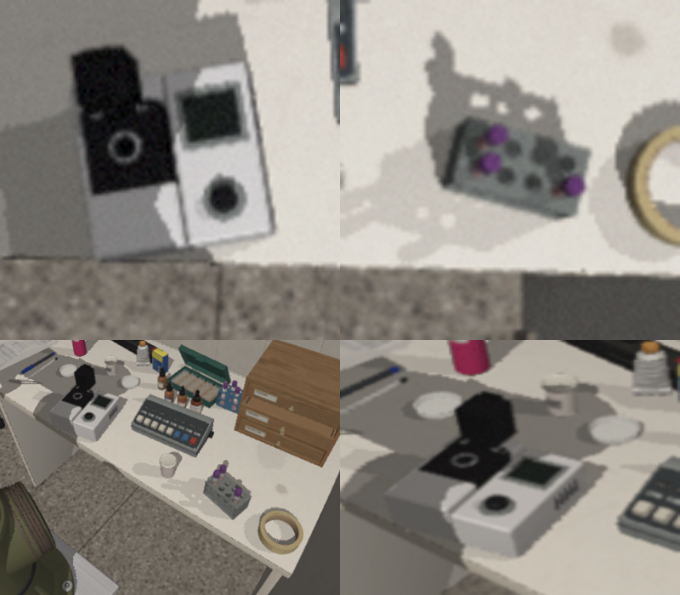

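The view shows the well's ring at top-image pixel (230,188), the key at (262,204) and the sample cap, which stands alone, at (438,205). The hood is upright behind the well. I'll refine these points and the yaws.

```bash
python3 - <<'E'
from h import *
np.set_printoptions(precision=4,suppress=True)
im={n:cv2.imread(f"pics/{n}0.png") for n in("top","scene")}; dp={n:np.load(f"{n}0.npy") for n in im}
def blobs(n,m,box,amin):
    x0,y0,x1,y1=box; k=np.zeros(m.shape,np.uint8); k[y0:y1,x0:x1]=m[y0:y1,x0:x1]
    N,l,s,c=cv2.connectedComponentsWithStats(k); return [(c[i],s[i,4],np.median(dp[n][l==i])) for i in range(1,N) if s[i,4]>=amin]
for n,box in(("top",(380,150,470,240)),("scene",(380,220,450,320))):
    h=cv2.cvtColor(im[n],cv2.COLOR_BGR2HSV); m=((h[...,0]>120)&(h[...,0]<165)&(h[...,1]>60)).astype(np.uint8)
    for c,a,d in blobs(n,m,box,8): print(n,"purple",c,a,"z.09:",atz(n,c,.09),"dep:",atd(n,c,d))
g=im["top"].max(2)
for c,a,d in blobs("top",(g<60).astype(np.uint8),(252,194,272,214),10): print("key",c,a,atz("top",c,.075),atd("top",c,d))
for c,a,d in blobs("top",(g>85).astype(np.uint8),(222,180,238,196),6): print("ring",c,a,atz("top",c,.071),atd("top",c,d))
for c,a,d in blobs("scene",(im["scene"].max(2)>75).astype(np.uint8),(232,150,254,178),6): print("sring",c,a,atz("scene",c,.071))
# yaw: light right half outline & cell block & rack by minAreaRect in world
def pts(mask,z,n="top"):
    v,u=np.nonzero(mask); return np.array([atz(n,(float(a),float(b)),z)[:2] for a,b in zip(u,v)])
def w(u0,v0,u1,v1):
    m=np.zeros(g.shape,bool); m[v0:v1,u0:u1]=1; return m
# depth->world height map
K,D,T=cam("top"); 
vv,uu=np.mgrid[150:250,200:470]; q=cv2.undistortPoints(np.c_[uu.ravel(),vv.ravel()].astype(float).reshape(-1,1,2),K,D)[:,0]
z=dp["top"][150:250,200:470].ravel(); P=(np.c_[q,np.ones(len(q))]*z[:,None]-T[:3,3])@T[:3,:3]
for nm,sel in(("rack",(P[:,2]>.035)&(P[:,2]<.062)&(P[:,1]<-.15)&(P[:,0]<.55)),("photo",(P[:,2]>.045)&(P[:,2]<.082)&(P[:,1]>.13)&(P[:,1]<.34)&(P[:,0]<.53)&(P[:,0]>.38))):
    A=P[sel]; r=cv2.minAreaRect((A[:,:2]*1000).astype(np.float32)); print(nm,len(A),r,np.median(A[:,2]))
H=P[(P[:,2]>.09)&(P[:,1]>.2)]; print("hood",len(H),H.min(0),H.max(0),np.median(H,0))
print("max height near", [ (round(float(P[(abs(P[:,0]-x)<.02)&(abs(P[:,1]-.28)<.1)][:,2].max()),3) if ((abs(P[:,0]-x)<.02)&(abs(P[:,1]-.28)<.1)).any() else None) for x in(.56,.6,.64)])
E
```

```text
top purple [415.6296 189.3704] 27 z.09: [ 0.4833 -0.2051  0.09  ] dep: [ 0.483  -0.2045  0.0924]
top purple [413.6333 197.6333] 30 z.09: [ 0.4619 -0.2     0.09  ] dep: [ 0.4617 -0.1997  0.0914]
top purple [438.0333 204.3333] 30 z.09: [ 0.4466 -0.2631  0.09  ] dep: [ 0.4464 -0.2625  0.0919]
scene purple [408.119  254.4603] 126 z.09: [ 0.4709 -0.2061  0.09  ] dep: [ 0.4706 -0.2062  0.0905]
scene purple [430.  278.5] 72 z.09: [ 0.4459 -0.2675  0.09  ] dep: [ 0.4452 -0.2676  0.091 ]
key [261.6897 203.569 ] 58 [0.4364 0.1876 0.075 ] [0.4365 0.1878 0.0736]
ring [233.5 185.5] 6 [0.4815 0.2635 0.071 ] [0.4817 0.2637 0.0698]
sring [234.4286 153.2857] 49 [0.503  0.3193 0.071 ]
sring [235.     176.3333] 18 [0.4413 0.254  0.071 ]
sring [252.375 175.875] 8 [0.4679 0.2203 0.071 ]
rack 549 ((466.2872314453125, -235.599853515625), (99.47563171386719, 55.20722579956055), 76.20563507080078) 0.04849709784195973
photo 2900 ((467.927734375, 235.88699340820312), (147.55941772460938, 152.35647583007812), 11.160372734069824) 0.06605855908225741
hood 353 [0.5018 0.2573 0.0903] [0.5517 0.306  0.1391] [0.5268 0.2798 0.1298]
max height near [0.139, 0.004, None]
```

```bash
python3 -m inch '[-2,4.1,0,0,0,0,0.5,-2.8,4.1,0,0,0,0,0.5,-3,4.1,0,0,0,0,0.5,-3,4.1,0,0,0,0,0.5,-3,4.1,0,0,0,0,0.5,-3,4.1,0,0,0,0,0.5,-3,4.1,0,0,0,0,0.5,-3,4.1,0,0,0,0,0.5,-3,4.1,0,0,0,0,0.5,-3,4.1,0,0,0,0,0.5,-3,4.1,0,0,0,0,0.5,-3.2,4.3,0,0,0,0,0.5]'
python3 -m inch '[-4,0,0,0,0,0,0.5,-4,0,0,0,0,0,0.5,-4,0,0,0,0,0,0.5,-4,0,0,0,0,0,0.5,-4,0,0,0,0,0,0.5,-4,0,0,0,0,0,0.5,-4,0,0,0,0,0,0.5,-4,0,0,0,0,0,0.5,-2.9,0,0,0,0,0,0.5,0,0,0,0,0,0.02,0.5,0,0,3,0,0,0,0.5,0,0,3,0,0,0,0.5]'
python3 - <<'E'
from h import *
im,d=ctrl.camera("scene");a=im[:,:,::-1];
im,d=ctrl.camera("top")
z=cv2.resize(im[170:215,215:275,::-1],(600,450),interpolation=cv2.INTER_CUBIC); cv2.imwrite("pics/well.png",z)
print(ctrl.get_obs()["ee_pos"],ctrl.get_obs()["eef_rot"])
E
```

```text
time_s: 2.5
ee_pos: [0.5268, 0.085, 0.2056]
eef_rot: [3.141, -0.0, 1.349]
force: [0.0, 0.7, 0.5]
grip_width: 0.0468
time_s: 4.0
ee_pos: [0.4495, -0.2532, 0.1449]
eef_rot: [3.141, 0.0, 1.329]
force: [1.0, -0.5, -0.1]
grip_width: 0.0472
[ 0.44825465 -0.2524081   0.14297895] [-3.13716513e+00 -1.70993159e-03  1.32919413e+00]
```

View pics/well.png

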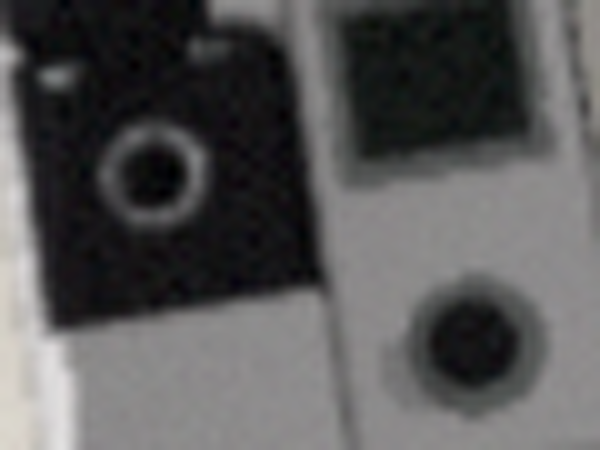

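The crop shows the well ring at about (229.95, 187.05) and the key at about (261.85, 203.8) in full top-image pixels. Next I grasp the tube.

```bash
python3 -m inch '[-1.25,0.15,0,0,0,0,0.5,0,0,2.5,0,0,0,0.5,0,0,2.5,0,0,0,0.5,0,0,2,0,0,0,0.5,0,0,0.9,0,0,0,0.5,0,0,0,0,0,0,0.5]'
python3 - <<'E'
from h import *
np.set_printoptions(precision=4,suppress=True)
print("well",atz("top",(229.95,187.05),.071),"key",atz("top",(261.85,203.8),.075))
a=atz("top",(215+5.8-.5,170+7.6-.5),.074);b=atz("top",(215+21-.5,170+4.8-.5),.074);print(a,b,(a+b)/2,np.arctan2(*(a-b)[[1,0]])-np.pi/2)
im,d=ctrl.camera("scene");cv2.imwrite("pics/g.png",cv2.resize(im[210:330,360:500,::-1],(700,600),interpolation=cv2.INTER_CUBIC))
E
```

```text
time_s: 4.85
ee_pos: [0.4479, -0.2669, 0.0671]
eef_rot: [3.141, 0.0, 1.329]
force: [0.6, 0.5, 0.3]
grip_width: 0.047
well [0.4772 0.2725 0.071 ] key [0.4358 0.1872 0.075 ]
[0.502  0.2984 0.074 ] [0.5105 0.2593 0.074 ] [0.5063 0.2788 0.074 ] 0.21446470031652498
```

View pics/g.png

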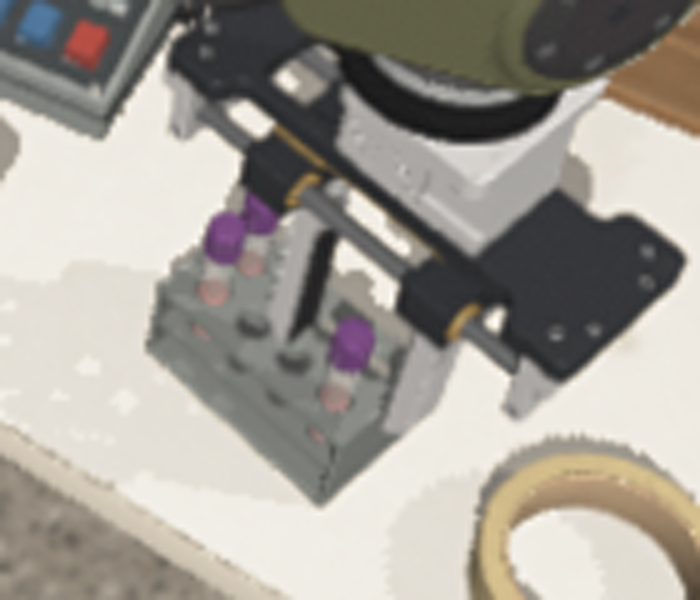

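The sample cap stands between the open pads, and the two neighbours are clear. Close now.

```bash
python3 -m inch '[0,-0.05,0.3,0,0,0,0.5,0,0,0,0,0,0,0.1,0,0,0,0,0,0,0.1,0,0,0,0,0,0,0.1,0,0,0,0,0,0,0.1]' 25
python3 -c "
from h import *
o=ctrl.get_obs();print(o['ee_pos'],o['eef_rot'],o['grip_width'],o['force'],o['time_s'])"
```

```text
time_s: 5.52
ee_pos: [0.4471, -0.2664, 0.0635]
eef_rot: [3.142, 0.0, 1.329]
force: [-0.6, 0.5, -0.5]
grip_width: 0.0148
[ 0.44711251 -0.26642399  0.06348852] [3.14156749e+00 4.77002795e-05 1.32900810e+00] 0.014828066904126878 [-0.56033048  0.49420034 -0.4560816 ] 5.525
```

```bash
python3 -m inch '[0,0,-2,0,0,0,0.1,0,0,-4,0,0,0,0.1,0,0,-4,0,0,0,0.1,0,0,-4,0,0,0,0.1,0,0,-1,0,0,0,0.1]'
python3 - <<'E'
from h import *
o=ctrl.get_obs();print(o['ee_pos'],o['grip_width'],o['force'])
im,d=ctrl.camera("scene");u,v=proj("scene",o['ee_pos'])[0].astype(int);print(u,v)
im2,_=ctrl.camera("top")
a=cv2.resize(im[v-45:v+55,u-60:u+60,::-1],(720,600),interpolation=cv2.INTER_CUBIC);cv2.imwrite("pics/l.png",a)
E
```

```text
time_s: 6.15
ee_pos: [0.4477, -0.2668, 0.2157]
eef_rot: [3.138, 0.001, 1.329]
force: [-0.0, -0.5, -0.7]
grip_width: 0.0152
[ 0.44765661 -0.2667917   0.21571229] 0.015177366304647891 [-0.00945178 -0.47807381 -0.74801681]
443 235
```

View pics/l.png

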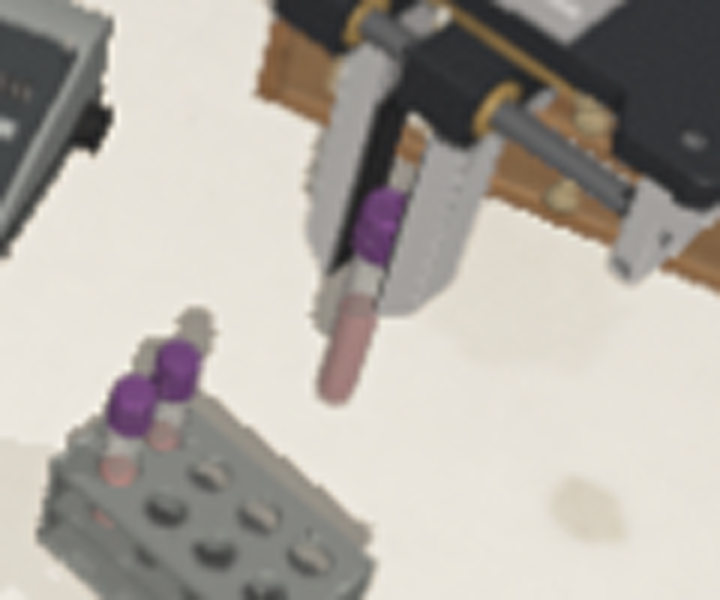

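The tube is up and held by its cap, nearly parallel to the fingers. Now I measure where it sits relative to the TCP.

```bash
python3 - <<'E'
from h import *
np.set_printoptions(precision=4,suppress=True)
o=ctrl.get_obs();t=np.array(o['ee_pos']);u0,v0=443-60,235-45
bot=np.array([u0+338/6-.5,v0+403/6-.5]);cap=np.array([u0+383/6-.5,v0+226/6-.5]);neck=np.array([u0+372/6-.5,v0+263/6-.5])
print("bot",bot,"cap",cap)
for nm,dz in(("top",.030),("capmid",.0195),("capbot",.009),("bot",-.058)): print(nm,proj("scene",t+[0,0,dz])[0])
J=proj("scene",t+np.array([[0,0,0],[.01*.97,-.01*.24,0],[.0024,.0097,0]]));print("per cm ty,tx",J[1]-J[0],J[2]-J[0])
im,d=ctrl.camera("scene");h=cv2.cvtColor(im,cv2.COLOR_RGB2HSV);m=(h[...,0]>120)&(h[...,0]<165)&(h[...,1]>60);m[:,:430]=0;m[:,460:]=0;m[250:]=0
v,u=np.nonzero(m);D=d[m];print("purple",u.mean(),v.mean(),len(u),np.median(D),atd("scene",(u.mean(),v.mean()),np.median(D)))
m=(h[...,0]<12)&(h[...,1]>40);m[:,:430]=0;m[:,452:]=0;m[:237]=0;m[262:]=0
v,u=np.nonzero(m);D=d[m];print("pink",u.mean(),v.mean(),len(u),np.median(D),atd("scene",(u.mean(),v.mean()),np.median(D)),v.max())
E
```

```text
bot [438.8333 256.6667] cap [446.3333 227.1667]
top [446.282  225.1498]
capmid [445.0047 229.2972]
capbot [443.7525 233.3531]
bot [436.3138 257.2539]
per cm ty,tx [ 3.8055 -2.9687] [-4.5715 -3.5326]
purple 444.9012345679012 227.54320987654322 81 0.67030424 [ 0.4437 -0.2663  0.2409]
pink 439.8921568627451 248.2941176470588 102 0.70554626 [ 0.4423 -0.2689  0.189 ] 257
```

```bash
python3 -m inch '[2,-0.4,0,0,0,0,0.1,4,-0.78,0,0,0,0,0.1,4,-0.78,0,0,0,0,0.1,4,-0.78,0,0,0,0,0.1,4,-0.78,0,0,0,0,0.1,4,-0.78,0,0,0,0,0.1,4,-0.78,0,0,0,0,0.1,4,-0.78,0,0,0,0,0.1,4,-0.78,0,0,0,0,0.1,4,-0.78,0,0,0,0,0.1,4,-0.78,0,0,0,0,0.1,4,-0.78,0,0,0,0,0.1,4,-0.78,0,0,0,0,0.1,3.1,-0.3,0,0,0,0,0.1,0,0,0,0,0,-0.105,0.1,0,0,0,0,0,-0.105,0.1,0,0,0,0,0,-0.105,0.1,0,0,0,0,0,-0.105,0.1,0,0,0,0,0,0,0.1]' 30
python3 - <<'E'
from h import *
np.set_printoptions(precision=4,suppress=True)
o=ctrl.get_obs();t=np.array(o['ee_pos']);p=o['eef_rot'][2];d=np.array([.477,.273])-t[:2]
print(t,p,o['grip_width'],"tx,ty",d@[np.cos(p),np.sin(p)],d@[np.sin(p),-np.cos(p)])
E
```

```text
time_s: 8.68
ee_pos: [0.4755, 0.2737, 0.2124]
eef_rot: [-3.14, 0.0, 1.749]
force: [-0.3, -0.2, 0.8]
grip_width: 0.0147
[0.4755 0.2737 0.2124] 1.7488946130845728 0.014708795876090034 tx,ty -0.0009281426406597907 0.0013151003551842959
```

```bash
python3 -m inch '[0,0.13,2.5,0,0,0,0.1,0,0,2.5,0,0,0,0.1,0,0,1.7,0,0,0,0.1,0,0,0,0,0,0,0.1,0,0,0,0,0,0,0.1]'
python3 - <<'E'
from h import *
np.set_printoptions(precision=4,suppress=True)
o=ctrl.get_obs();t=np.array(o['ee_pos']);print(t)
im,d=ctrl.camera("scene");cv2.imwrite("pics/s1.png",im[:,:,::-1]);np.save("s1.npy",d)
a=cv2.resize(im[130:190,210:290,::-1],(800,600),interpolation=cv2.INTER_CUBIC);cv2.imwrite("pics/w1.png",a)
f=lambda P:(proj("scene",P)-[210,130]+.5)*10
print("bot",f(t-[0,0,.058]),"well",f([.477,.273,.071]))
J=proj("scene",t-[0,0,.058]+np.array([[0,0,0],[.01,0,0],[0,.01,0]]));print(J[1]-J[0],J[2]-J[0])
E
```

```text
time_s: 9.3
ee_pos: [0.4781, 0.2737, 0.1473]
eef_rot: [3.141, -0.0, 1.748]
force: [-0.6, -0.4, 1.1]
grip_width: 0.0148
[0.4781 0.2737 0.1473]
bot [[293.4166 301.7842]] well [[303.488  360.2916]]
[ 2.8319 -2.1105] [-2.8043 -1.5219]
```

View pics/w1.png

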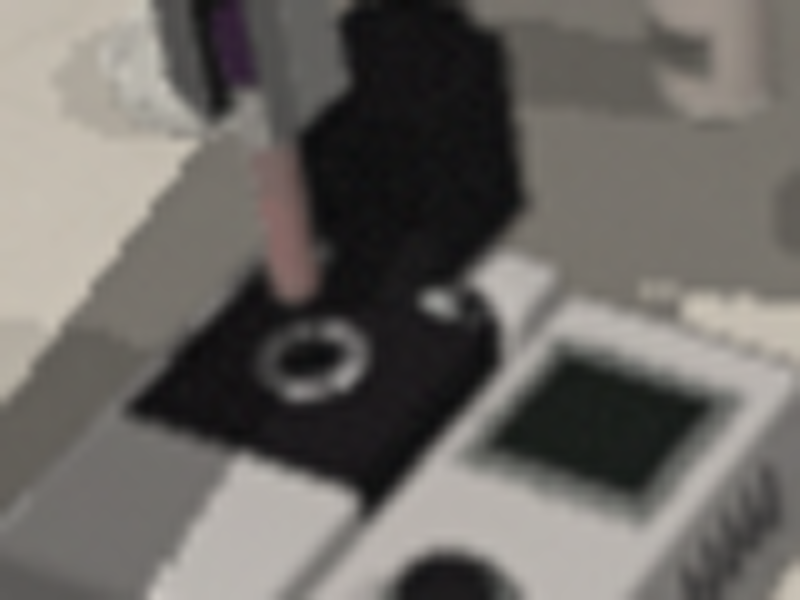

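In the crop the tube's foot is at (296,300) and the ring's centre at (313,360). Against the projections, the tube should shift about 2 mm toward −y. Then lower it while watching the force.

```bash
python3 -m inch '[-0.2,0.03,0,0,0,0,0.1,0,0,1,0,0,0,0.1,0,0,0.7,0,0,0,0.1,0,0,0.4,0,0,0,0.1,0,0,0.3,0,0,0,0.1,0,0,0.3,0,0,0,0.1,0,0,0,0,0,0,0.1]'
```

```text
time_s: 10.22
ee_pos: [0.4785, 0.2715, 0.1193]
eef_rot: [-3.141, 0.0, 1.749]
force: [-0.5, -0.7, 0.0]
grip_width: 0.0147
```

```bash
python3 -m inch '[0,0,0.8,0,0,0,0.1,0,0,0.8,0,0,0,0.1,0,0,0.8,0,0,0,0.1,0,0,0.8,0,0,0,0.1,0,0,0.4,0,0,0,0.1,0,0,0,0,0,0,0.1]'; python3 -m inch '[0,0,0.2,0,0,0,0.1,0,0,0.2,0,0,0,0.1,0,0,0,0,0,0,0.1]'
```

```text
time_s: 10.98
ee_pos: [0.4784, 0.2715, 0.0832]
eef_rot: [-3.141, 0.0, 1.749]
force: [0.1, 0.2, -0.1]
grip_width: 0.015
time_s: 11.35
ee_pos: [0.4785, 0.2715, 0.0794]
eef_rot: [-3.142, 0.0, 1.749]
force: [0.0, -0.2, 0.2]
grip_width: 0.0145
```

```bash
python3 -m inch '[0,0,0.2,0,0,0,0.1,0,0,0.1,0,0,0,0.1,0,0,0,0,0,0,0.1]'; python3 -m inch '[0,0,0.12,0,0,0,0.1,0,0,0,0,0,0,0.1]'
```

```text
time_s: 11.72
ee_pos: [0.4785, 0.2715, 0.0764]
eef_rot: [-3.141, 0.0, 1.749]
force: [-1.4, 0.4, -0.5]
grip_width: 0.0151
time_s: 11.98
ee_pos: [0.4787, 0.2716, 0.0755]
eef_rot: [3.141, -0.0, 1.749]
force: [-0.0, -0.8, 2.8]
grip_width: 0.0147
```

Contact comes exactly at the predicted height. Release and lift.

```bash
python3 -m inch '[0,0,0.1,0,0,0,0.1,0,0,0,0,0,0,0.1,0,0,-0.1,0,0,0,0.35,0,0,0,0,0,0,0.35,0,0,0,0,0,0,0.35]'; python3 -m inch '[0,0,-1.5,0,0,0,0.35,0,0,-3.5,0,0,0,0.35,0,0,-4,0,0,0,0.35,0,0,-3.6,0,0,0,0.35,0,3,0,0,0,0,0.3,0,0,0,0,0,0,0]'
python3 - <<'E'
from h import *
np.set_printoptions(precision=4,suppress=True)
o=ctrl.get_obs();t=np.array(o['ee_pos']);print(t)
im,d=ctrl.camera("scene");np.save("s2.npy",d)
a=cv2.resize(im[115:190,210:310,::-1],(800,600),interpolation=cv2.INTER_CUBIC);cv2.imwrite("pics/w2.png",a)
f=lambda P:(proj("scene",P)-[210,115]+.5)*8
print("captop seated",f([.478,.2715,.106]),f([.478,.2715,.085]),"hood",ctrl.place_of("scene","hood_top")[:2])
E
```

```text
time_s: 12.6
ee_pos: [0.4784, 0.2715, 0.075]
eef_rot: [-3.141, 0.0, 1.749]
force: [0.9, -0.5, 0.0]
grip_width: 0.0329
time_s: 13.35
ee_pos: [0.5089, 0.2768, 0.2021]
eef_rot: [3.141, -0.0, 1.748]
force: [0.0, 0.3, -0.3]
grip_width: 0.0217
[0.5089 0.2768 0.2021]
captop seated [[231.14   322.9897]] [[241.5751 374.6996]] hood [{'centre': [258.4, 139.8], 'score': 0.89}]
```

View pics/w2.png

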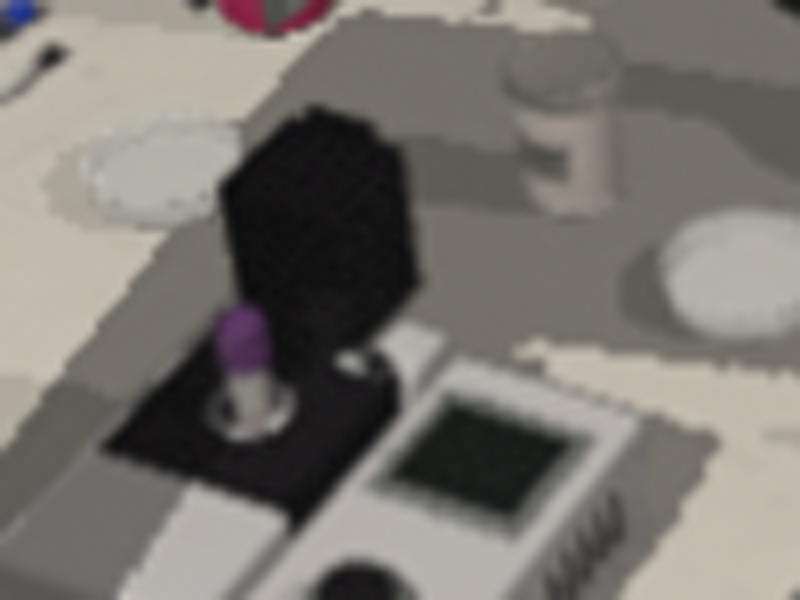

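The tube stands seated, with the cap top at (240,315), as the earlier projection offset predicts. The hood is open behind it. I'll go behind the hood and sweep it forward along an arc.

```bash
python3 -m inch '[0,3.5,0,0,0,0,0,0,3.6,0,0,0,0,0,0,0,3,0,0,0,0,0,0,4,0,0,0,0,0,0,1.3,0,0,0,0,0,0,0,0,0,0,0]' 20; python3 -m inch '[0,-1,0,0,0,0,0,0,-1.2,0,0,0,0,0,0,0,0,0,0,0,0,0,-1,-0.7,0,0,0,0,0,-1.15,-0.55,0,0,0,0]'
```

```text
time_s: 14.2
ee_pos: [0.5776, 0.2895, 0.1185]
eef_rot: [-3.141, 0.0, 1.749]
force: [0.8, -0.1, 0.2]
grip_width: 0.0007
time_s: 14.82
ee_pos: [0.5346, 0.2817, 0.1316]
eef_rot: [3.141, -0.0, 1.749]
force: [-0.1, -0.4, 0.1]
grip_width: 0.0007
```

```bash
python3 -m inch '[0,-1.22,-0.29,0,0,0,0,0,-1.26,-0.05,0,0,0,0,0,-1.25,0.21,0,0,0,0,0,-1.17,0.45,0,0,0,0,0,-1.07,0.67,0,0,0,0]'; python3 - <<'E'
from h import *
o=ctrl.get_obs();t=np.array(o['ee_pos']);print(t,o['force'])
im,d=ctrl.camera("scene")
a=cv2.resize(im[115:190,210:310,::-1],(800,600),interpolation=cv2.INTER_CUBIC);cv2.imwrite("pics/w3.png",a)
E
```

```text
time_s: 15.45
ee_pos: [0.4755, 0.271, 0.1205]
eef_rot: [-3.142, -0.0, 1.749]
force: [0.3, 0.5, -0.5]
grip_width: 0.0007
[0.47547923 0.27103683 0.12047872] [ 0.31658579  0.45908401 -0.51961115]
```

View pics/w3.png

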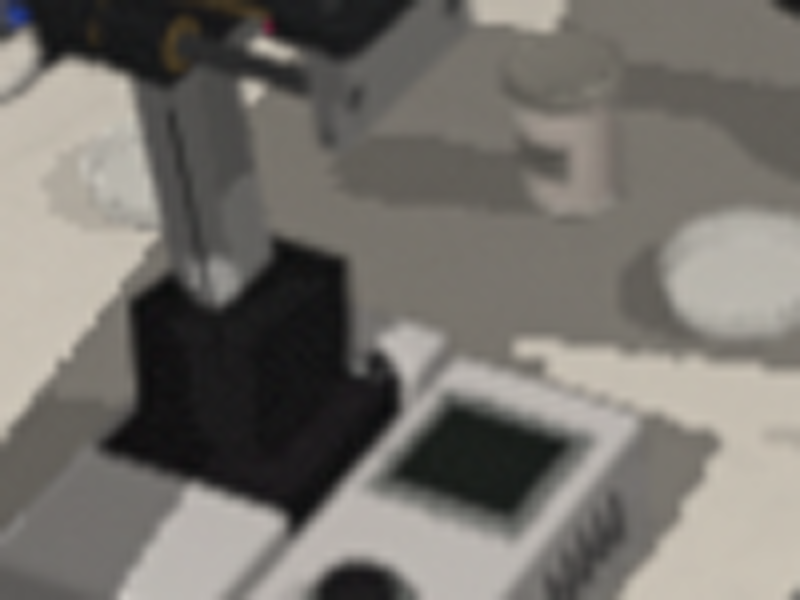

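The hood has followed and is almost shut. Now press it down fully.

```bash
python3 -m inch '[0,-0.9,0.55,0,0,0,0,0,0,0.2,0,0,0,0,0,0,0,0,0,0,0]'; python3 -m inch '[0,0,0.15,0,0,0,0,0,0,0,0,0,0,0]'
```

```text
time_s: 15.88
ee_pos: [0.4675, 0.2696, 0.1134]
eef_rot: [-3.141, 0.0, 1.749]
force: [0.2, 0.1, -0.3]
grip_width: 0.0002
time_s: 16.12
ee_pos: [0.4677, 0.2697, 0.1131]
eef_rot: [3.141, -0.0, 1.749]
force: [-6.8, -3.7, 15.4]
grip_width: -0.0002
```

The force rises at z = 0.113, the closed height of the hood's top. Lift off, check the hood, and go above the key.

```bash
python3 -m inch '[0,0,-1.5,0,0,0,0,0,0,-2.5,0,0,0,0,-2.5,-1.5,0,0,0,0,0,-2.6,-1.5,0,0,0,0,0,-2.6,-1.5,0,0,0,0,0,0,0,0,0,0,0,0]'; python3 - <<'E'
from h import *
np.set_printoptions(precision=4,suppress=True)
o=ctrl.get_obs();t=np.array(o['ee_pos']);p=o['eef_rot'][2];d=np.array([.437,.1862])-t[:2]
print(t,"tx,ty",d@[np.cos(p),np.sin(p)],d@[np.sin(p),-np.cos(p)])
im,d=ctrl.camera("scene")
a=cv2.resize(im[130:205,200:300,::-1],(800,600),interpolation=cv2.INTER_CUBIC);cv2.imwrite("pics/w4.png",a)
# expected closed hood top corners, and depth there
f=lambda P:(proj("scene",P)-[200,130]+.5)*8
H=np.array([.5075,.277]);r=np.array([.983,.18]);s=np.array([-.18,.983])
C=[np.r_[H-r*x+s*y,.113] for x,y in((10,22),(10,-22),(66,22),(66,-22),(50,0)) for x,y in[(x/1000,y/1000)]]
print(f(C));print("tip",f(t),"key",f([.437,.1862,.075]))
K,D,T=cam("scene")
for x in(55,45,30,15):
    for y in(-15,0,15):
        P=np.r_[H-r*x/1000+s*y/1000,.113];u,v=proj("scene",P)[0].round().astype(int);print(x,y,"z",atd("scene",(u,v),d[v,u])[2].round(4))
E
```

```text
time_s: 16.88
ee_pos: [0.4369, 0.1848, 0.1525]
eef_rot: [3.141, -0.0, 1.747]
force: [-0.1, -0.9, -0.7]
grip_width: 0.0006
[0.4369 0.1848 0.1525] tx,ty 0.0013993092932462498 0.00034627977120379533
[[286.54   129.0637]
 [403.1386 167.2619]
 [179.8431 234.3273]
 [298.5734 275.5206]
 [269.5794 223.497 ]]
tip [[398.8763 268.6162]] key [[431.7752 464.5535]]
55 -15 z 0.1145
55 0 z 0.1119
55 15 z 0.1132
45 -15 z 0.1128
45 0 z 0.114
45 15 z 0.1121
30 -15 z 0.1831
30 0 z 0.1163
30 15 z 0.1134
15 -15 z 0.1916
15 0 z 0.1965
15 15 z 0.1111
```

View pics/w4.png

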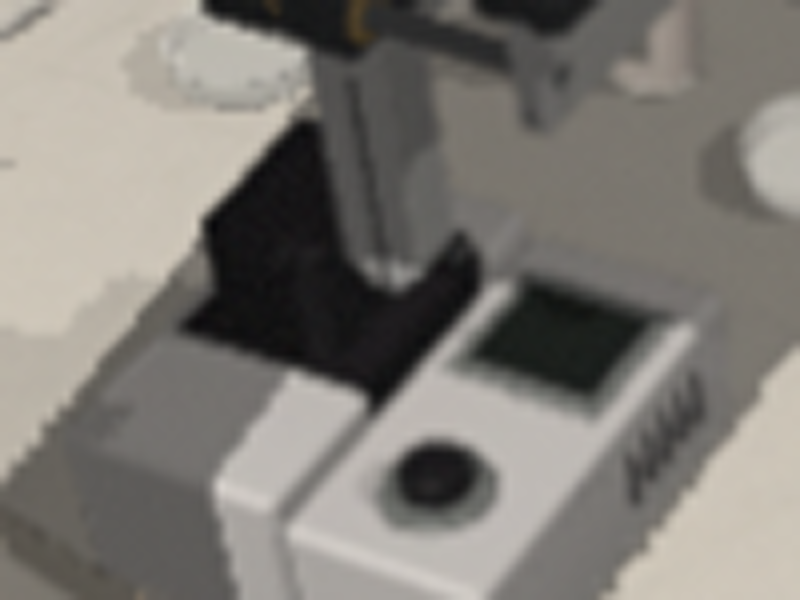

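The hood lies flat: its top is at 0.112–0.114 m at both front and rear. The key at (438,468) matches the projection. Now press the key.

```bash
python3 -m inch '[0.1,0,2.5,0,0,0,0,0,0,2.5,0,0,0,0,0,0,1.6,0,0,0,0,0,0,0.7,0,0,0,0,0,0,0,0,0,0,0]'; python3 -m inch '[0,0,0.3,0,0,0,0,0,0,0.2,0,0,0,0,0,0,0,0,0,0,0]'
```

```text
time_s: 17.55
ee_pos: [0.4368, 0.187, 0.0789]
eef_rot: [-3.142, 0.0, 1.749]
force: [0.2, -0.2, 0.3]
grip_width: 0.0005
time_s: 17.92
ee_pos: [0.437, 0.1869, 0.0742]
eef_rot: [3.141, -0.0, 1.749]
force: [0.4, -0.2, 2.7]
grip_width: 0.0004
```

```bash
python3 -m inch '[0,0,0.2,0,0,0,0,0,0,0.15,0,0,0,0,0,0,0,0,0,0,0]'; python3 -m inch '[0,0,0.12,0,0,0,0,0,0,0,0,0,0,0,0,0,0,0,0,0,0]'
```

```text
time_s: 18.3
ee_pos: [0.437, 0.1869, 0.0706]
eef_rot: [3.141, -0.0, 1.749]
force: [1.1, 0.2, 5.6]
grip_width: 0.0005
time_s: 18.68
ee_pos: [0.437, 0.1869, 0.0695]
eef_rot: [3.141, -0.0, 1.749]
force: [-0.5, 1.1, 7.5]
grip_width: 0.0002
```

```bash
python3 - <<'E'
from h import *
np.set_printoptions(precision=4,suppress=True)
im,d=ctrl.camera("scene");F=[]
for i in range(4): ctrl.camera("top"); F.append(ctrl.get_obs()["force"][2])
o=ctrl.get_obs();print(o['ee_pos'],F)
H=np.array([.5075,.277]);r=np.array([.983,.18]);s=np.array([-.18,.983])
for x in(55,45,30,15):
    u,v=proj("scene",np.r_[H-r*x/1000+s*.015,.113])[0].round().astype(int);print(x,atd("scene",(u,v),d[v,u])[2])
for k in("other_tube_1","sample_pot"): print(k,[(q["centre"],round(q["score"],2)) for q in ctrl.place_of("scene",k)[:3]])
print(ctrl.hand_in())
E
```

```text
[0.437  0.1869 0.0695] [np.float64(5.607461203559164), np.float64(7.619284752148268), np.float64(6.628169173523129), np.float64(6.711269735911645)]
55 0.11139100958542958
45 0.18377240689078844
30 0.11268239211498476
15 0.20798305569720998
other_tube_1 [([395.8, 280.5], 0.58), ([407.2, 272.1], 0.48), ([347.0, 252.2], 0.26)]
sample_pot []
the job is handed in; nothing more can be done
None
```

The sample tube is in the photometer's well, the hood is closed over it, and I handed the job in with the fingers still holding the read key down. The clock was at about 19 s of the 64 s allowed.

- **Tube:** it met the well floor within about 1 mm of the height I calculated. A picture after release showed it seated.
- **Hood:** the force rose as the hood reached its closed height. A depth check then gave its top at 0.111–0.116 m, from the front edge to the rear, wherever the gripper did not hide it (0.113 m expected).
- **Key:** the fingertips were at z = 0.0695 m, which is about 5.5 mm of the 6 mm travel. The last readings were 5.6–7.6 N, well under 20 N.
- **Other tubes and pot:** in the last picture the network put the other two tubes within about 3 pixels of where they were at the start. It returned nothing for the sample pot, so the pot's position was not confirmed at the end. The arm never worked near it and passed above it.
- **Failed readings:** two of the last four hood depth points read 0.18–0.21 m. I took these to be the gripper blocking the camera's view, as in the earlier check.

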